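# Pack two torque arms and press the tub lid home

## Task

Put two of the three steel torque arms from the white foam block into the grey tub and leave the third on the foam. Then set the rectangular white lid gently on the tub (do not drop it) and press it down firmly, past the stiff rubber collar, until it is fully home on the rim all round. Leave the other things on the bench where they are.

Things in the scene. Friction and masses are not known exactly. Their poses are not given: they have to be found in the camera images.
- foam: White packing-foam block fixed to the bench, 170 (x) x 200 (y) x 40 mm; its flat top is 40 mm above the bench, with a lip 14 mm wide and 10 mm high along its two 200 mm edges (at x = +-78 mm). Origin: centre of the underside. The torque arms lie on it side by side, 60 mm apart along y. Foam and tub stand left and right, either way round.
- arm0: One of three identical torque arms: flat plain steel bar with round ends and two dark hole marks, 80 mm long (x) x 22 mm wide (y) x 12 mm thick (z), 0.1 to 0.2 kg. Origin: centre of the underside.
- arm1: One of three identical torque arms: flat plain steel bar with round ends and two dark hole marks, 80 mm long (x) x 22 mm wide (y) x 12 mm thick (z), 0.1 to 0.2 kg. Origin: centre of the underside.
- arm2: One of three identical torque arms: flat plain steel bar with round ends and two dark hole marks, 80 mm long (x) x 22 mm wide (y) x 12 mm thick (z), 0.1 to 0.2 kg. Origin: centre of the underside.
- tub: Grey rectangular plastic tub, open at the top, fixed to the bench: outside 140 (x) x 120 (y) x 70 mm high, walls 4 mm, floor 4 mm. Origin: centre of the underside. Outside its rim runs a black rubber sealing collar (154 x 134 mm outside).
- collar (a joint): How far the collar round the tub has been pushed down, m. 0 (start): its top edge is 80 mm above the bench, 10 mm above the rim. It slides straight down with about 10 N of friction (the lid's weight does not move it) and does not spring back; at 0.010 it is level with the rim, where a lid meets the rim and stops hard.
- lid: The tub's lid, white plastic, right way up, 0.2 to 0.3 kg. Origin: centre of its plug's underside. Plug 116 (x) x 96 (y) x 18 mm high (8 mm play per side in the tub); above it a flange 160 x 140 x 6 mm. Its long side goes along the tub's long side, either way. Just set on, the flange is on the collar (origin 62 mm above the tub's origin); fully home, on the rim (52 mm).
- lid_handle (a point): Centre of the top face of the lid's handle, an upright grey bar in the middle of the lid, 60 mm long (x) x 18 mm wide (y), standing 26 mm above the flange; this point is 50 mm above the lid's origin, axes as the lid's.
- spanner: Steel spanner, 170 mm, lying on the bench; bystander. Origin: on its underside.
- round_lid: Round white lid of another tub, 104 mm across, with a small knob; bystander. Origin: centre of the underside.
- display: Black handlebar display unit, 60 x 100 x 22 mm, far right; bystander. Origin: centre of the underside.
- spray: Plain spray can, 56 mm across, 170 mm tall, standing at the left; bystander. Origin: centre of the underside.
- driver: Screwdriver, 190 mm, lying at the right; bystander. Origin: on its underside.
- tape: Black tape measure, 70 x 34 x 66 mm, at the far side; bystander. Origin: centre of the underside.
Things that resemble listed ones, but are neither listed nor needed, are in the scene too. There is more than one size of the tub; the job needs the smaller.

How it is judged (in metres and radians):
On the way:
1. two torque arms lie in the tub and the third is on the foam (((x of arm0 in the frame of foam between -0.08 and 0.08 m and y of arm0 in the frame of foam between -0.1 and 0.1 m and z of arm0 in the frame of foam between 0.03 and 0.06 m and x of arm1 in the frame of tub between -0.068 and 0.068 m and y of arm1 in the frame of tub between -0.058 and 0.058 m and z of arm1 in the frame of tub between 0 and 0.055 m and x of arm2 in the frame of tub between -0.068 and 0.068 m and y of arm2 in the frame of tub between -0.058 and 0.058 m and z of arm2 in the frame of tub between 0 and 0.055 m) or (x of arm0 in the frame of tub between -0.068 and 0.068 m and y of arm0 in the frame of tub between -0.058 and 0.058 m and z of arm0 in the frame of tub between 0 and 0.055 m and x of arm1 in the frame of foam between -0.08 and 0.08 m and y of arm1 in the frame of foam between -0.1 and 0.1 m and z of arm1 in the frame of foam between 0.03 and 0.06 m and x of arm2 in the frame of tub between -0.068 and 0.068 m and y of arm2 in the frame of tub between -0.058 and 0.058 m and z of arm2 in the frame of tub between 0 and 0.055 m) or (x of arm0 in the frame of tub between -0.068 and 0.068 m and y of arm0 in the frame of tub between -0.058 and 0.058 m and z of arm0 in the frame of tub between 0 and 0.055 m and x of arm1 in the frame of tub between -0.068 and 0.068 m and y of arm1 in the frame of tub between -0.058 and 0.058 m and z of arm1 in the frame of tub between 0 and 0.055 m and x of arm2 in the frame of foam between -0.08 and 0.08 m and y of arm2 in the frame of foam between -0.1 and 0.1 m and z of arm2 in the frame of foam between 0.03 and 0.06 m))), for 0.2 s.
At the end, for the whole second after the job is handed in: Two torque arms are in the tub and the third is on top of the foam block; the rectangular lid is at rest in the tub's mouth, centred within 10 mm, level within 0.03 rad, its long side within 0.12 rad of the tub's, its flange within 2.5 mm of the rim and the collar pushed down at least 7.5 mm (((x of arm0 in the frame of foam between -0.08 and 0.08 m and y of arm0 in the frame of foam between -0.1 and 0.1 m and z of arm0 in the frame of foam between 0.03 and 0.06 m and x of arm1 in the frame of tub between -0.068 and 0.068 m and y of arm1 in the frame of tub between -0.058 and 0.058 m and z of arm1 in the frame of tub between 0 and 0.055 m and x of arm2 in the frame of tub between -0.068 and 0.068 m and y of arm2 in the frame of tub between -0.058 and 0.058 m and z of arm2 in the frame of tub between 0 and 0.055 m) or (x of arm0 in the frame of tub between -0.068 and 0.068 m and y of arm0 in the frame of tub between -0.058 and 0.058 m and z of arm0 in the frame of tub between 0 and 0.055 m and x of arm1 in the frame of foam between -0.08 and 0.08 m and y of arm1 in the frame of foam between -0.1 and 0.1 m and z of arm1 in the frame of foam between 0.03 and 0.06 m and x of arm2 in the frame of tub between -0.068 and 0.068 m and y of arm2 in the frame of tub between -0.058 and 0.058 m and z of arm2 in the frame of tub between 0 and 0.055 m) or (x of arm0 in the frame of tub between -0.068 and 0.068 m and y of arm0 in the frame of tub between -0.058 and 0.058 m and z of arm0 in the frame of tub between 0 and 0.055 m and x of arm1 in the frame of tub between -0.068 and 0.068 m and y of arm1 in the frame of tub between -0.058 and 0.058 m and z of arm1 in the frame of tub between 0 and 0.055 m and x of arm2 in the frame of foam between -0.08 and 0.08 m and y of arm2 in the frame of foam between -0.1 and 0.1 m and z of arm2 in the frame of foam between 0.03 and 0.06 m)) and z of lid in the frame of tub between 0.048 and 0.0545 m and value of joint collar above 0.0075 m and x of lid in the frame of tub between -0.01 and 0.01 m and y of lid in the frame of tub between -0.01 and 0.01 m and angle between lid's own z axis and vertical below 0.03 rad and angle between the x axis of lid and the x axis of tub, either way round below 0.12 rad and linear speed of lid below 0.02 m/s); the robot touches nothing.
It fails at once if the lid is dropped (moves faster than 0.6 m/s with no finger on it) (linear speed of lid above 0.6 m/s and contact force between each of the arm, the fingers and lid below 0.05 N).
It fails at once if the spanner, round lid, display, spray can, screwdriver or tape measure is moved more than 30 mm (distance of any of spanner, round_lid, display, spray, driver, tape from where it was at the start of the episode above 0.03 m).
It also fails if it takes over 72 s, if anything falls off the work surface, if the arm or the gripper's body presses on something with over 40 N, if the wrist force passes 120 N, or if a joint passes its speed limit or range.

## Robot

A 6-joint arm with a two-finger parallel gripper is mounted at the origin on the work surface. World frame = base frame: x ahead of the robot, y to its left, z up, the work surface at z = 0. Lengths are in mm, angles in rad, forces in N, time in s.
With the tool pointing down it reaches from about 350 to 775 mm from the base axis. Payload 7.3 kg.
Tool frame: the origin (TCP) lies midway between the tips of the shut fingers; the grasp point (between the pads) lies 19 mm behind it; z points along the fingers, y is the line along which they close (so a half turn about z gives the same grasp; the last joint's range is limited). The gripper opens to 92 mm and grips with 3 to 60 N. Pads are 19 mm wide; open, the fingers measure 130 mm over their backs; the gripper's body (75 mm by 190 mm) begins 47 mm behind the grasp point.
Start: joints at [1.047, 0.342, 1.524, -0, 1.275, -0.146], TCP at [193.647, 488.002, 226.741] pointing down, gripper open.
Joint ranges: [-2.53, 2.53], [-0.77, 2.02], [0.04, 2.7], [-1, 4.14], [0.28, 2.66], [-3.11, 3.11]. Speed limits (rad/s): [2.57, 2.57, 3.14, 3.14, 3.14, 3.14].

## Interface

Orientations are given as [roll, pitch, yaw] about the fixed x, y, z axes, in that order (R = Rz(yaw) Ry(pitch) Rx(roll)).
In Python, from plant import bot gives the robot as it stands.
- The arm moves only by the tool servo_tool, never from a script. Its argument "deltas" is a list of rows, each a list of 2 entries, a list of its own where there are three numbers: the shift along the tool's x, y, z in m, then the turn, a rotation vector about the tool's x, y, z in degrees. A call has 1 to 20 rows; each row shifts and turns the commanded pose from where the row before left it, along the tool's axes as they then stand; what a row does not reach is not made up. A row lasts 1/8 s, in which the tool goes at most 62.5 mm and 10.7 degrees, less where a joint would pass 70% of its speed; a pose out of reach is approached as far as the arm can. A call with a gripper value outside its range is refused whole. "fingers" is the opening, from 0 (shut) to 1 (fully open), set as the call begins (left out, the last holds). The fingers move at their own pace and stop on an object; the grip force is fixed at half the most. Time passes only in rows, so rows that do not move let the fingers close. It gives the time, the measured TCP pose, the force, the opening and the grip force at its end, in the units of the state.
- bot.get_obs(): the state, without advancing time (a new reading comes with each control period).
- bot.capture(name): name is "side" or "top" or "wrist"; returns the picture (400x640x3 uint8, red, green, blue); there is no depth.
- bot.camera_model(name): a dict with "mtx" (3x3 intrinsics, pixels), "xyz" and "rotation" of the camera in the world. Camera axes: x right, y down, z forward; pixel columns grow to the right and rows downward; lengths in mm; the calibration is good to about 2 mm. A picture is of the moment at which its call begins: read the wrist's pose just before it. camera_model takes no time and is no camera call; for the wrist camera it gives the pose at the moment of the call.
- bot.close_job(): hands the job in; it is judged then, once.
The state is a dict: "time": time; "joint_positions": joint angles; "dq": joint speeds; "tau": joint torques, N m; "tool_pos": TCP position; "tcp_rot": TCP orientation; "contact_force": force on the tool from outside, world axes, zero at the start; "moment": the same for the moment, N m; "grip_width": finger opening in mm; "finger_force": force on a finger pad.
Only numpy, scipy, OpenCV 4.12 (cv2) and the standard library are available. Lean on these libraries where they do the work, as an engineer would, in place of code of your own. Each camera call takes 0.05 s, during which the arm holds its last target. There are 200 camera calls.

## Working session

There is one attempt and no reset: what is moved stays moved. The work goes in short steps, Python scripts to look and compute and a tool call to move; the robot and the scene stay as the last step left them, time stands still between calls to the robot, and variables do not carry over. Pictures are saved under pics/ and viewed, at most 10 in all, crops included, and the job is handed in when it is done.

Besides the shell and the picture viewer there is one more tool, called after ">>>" as a command line: name --argument value ..., lists and objects as JSON in quotes. servo_tool: Moves the arm, as the interface text tells. Its arguments: {"type":"object","properties":{"deltas":{"type":"array"},"fingers":{"type":"number"}},"required":["deltas"]}

```bash
mkdir -p pics; python3 - <<'E'
from plant import bot
import cv2
o=bot.get_obs(); print(o['time'],o['tool_pos'],o['tcp_rot'])
for n in("top","side"):
    cv2.imwrite(f"pics/{n}0.png",bot.capture(n)[:,:,::-1]); m=bot.camera_model(n); print(n,m)
E
```

```text
0.0 [193.42475672 487.61519122 226.02170688] [-3.14000096e+00 -1.90970144e-04  2.76381783e+00]
top {'mtx': array([[367.15010884,   0.        , 321.7515334 ],
       [  0.        , 367.15010884, 200.24542879],
       [  0.        ,   0.        ,   1.        ]]), 'xyz': array([ 258.35844342,    9.37734796, 1311.05833683]), 'rotation': array([-2.95277281, -0.02212762, -1.56437293])}
side {'mtx': array([[379.58258303,   0.        , 320.66530736],
       [  0.        , 379.58258303, 198.10401976],
       [  0.        ,   0.        ,   1.        ]]), 'xyz': array([ 230.24645646, 1044.04844882,  759.07419348]), 'rotation': array([-2.13299916,  0.02007736, -2.91805648])}
```

View pics/top0.png

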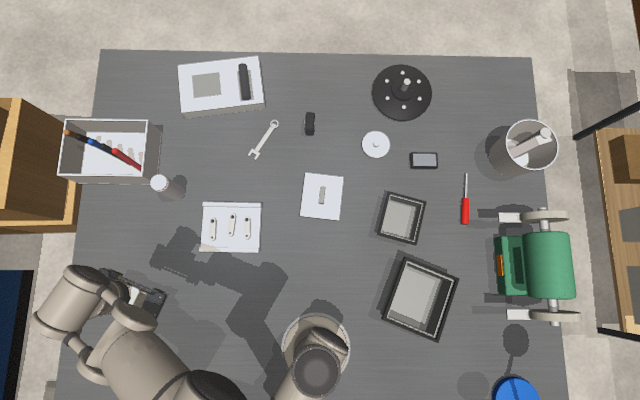

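View pics/side0.png

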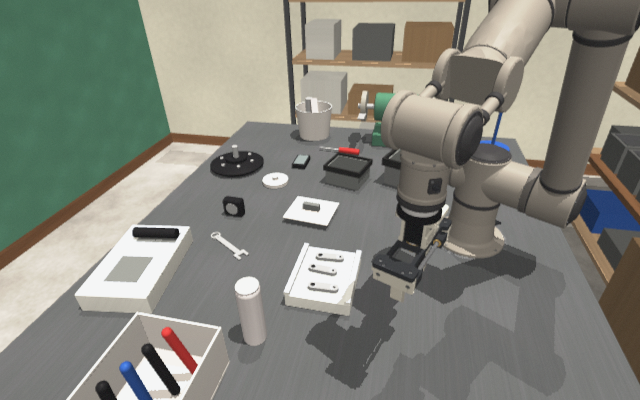

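The top view shows the foam at about (231,227) with three arms, the lid at (322,196) and the small tub at (402,217). The big tub is at (420,297). I'll enlarge this region to measure it.

```bash
cat > h.py <<'E'
import numpy as np, cv2
from scipy.spatial.transform import Rotation as R
def ray(m,uv,z):
    "pixels -> world points at height z (mm)"
    uv=np.atleast_2d(uv).astype(float); d=np.c_[uv,np.ones(len(uv))]@np.linalg.inv(m['mtx']).T
    d=d@R.from_euler('xyz',m['rotation']).as_matrix().T
    return m['xyz']+d*((z-m['xyz'][2])/d[:,2])[:,None]
def proj(m,p):
    q=(np.atleast_2d(p)-m['xyz'])@R.from_euler('xyz',m['rotation']).as_matrix()@m['mtx'].T
    return q[:,:2]/q[:,2:]
E
python3 - <<'E'
import cv2,numpy as np
from plant import bot
from h import *
a=cv2.imread('pics/top0.png')
c=[cv2.resize(a[y:y+60,x:x+66],None,fx=6,fy=6,interpolation=cv2.INTER_CUBIC) for x,y in((198,197),(289,166))]
d=cv2.resize(a[187:247,369:435],None,fx=6,fy=6,interpolation=cv2.INTER_CUBIC)
cv2.imwrite('pics/crop.png',np.hstack([c[0][:,:396],d]))
m=bot.camera_model('top')
print(proj(m,[[500,0,0]]))
g=cv2.cvtColor(a,cv2.COLOR_BGR2GRAY)
for n,(x,y,w,h),z in(('lid',(289,166,66,60),24),('foam',(195,195,75,63),50)):
    _,t=cv2.threshold(g[y:y+h,x:x+w],0,255,cv2.THRESH_OTSU)
    t=cv2.morphologyEx(t,cv2.MORPH_CLOSE,np.ones((5,5)))
    k=max(cv2.findContours(t,0,1)[0],key=cv2.contourArea).reshape(-1,2)+[x,y]
    p=ray(m,k,z)[:,:2].astype(np.float32); print(n,cv2.minAreaRect(p))
E
```

```text
[[316.7713725  202.66585872]]
lid ((520.6220092773438, -16.10424041748047), (139.3705291748047, 159.60545349121094), 83.91636657714844)
foam ((404.30523681640625, 298.0405578613281), (202.2532958984375, 171.38485717773438), 89.34658813476562)
```

View pics/crop.png

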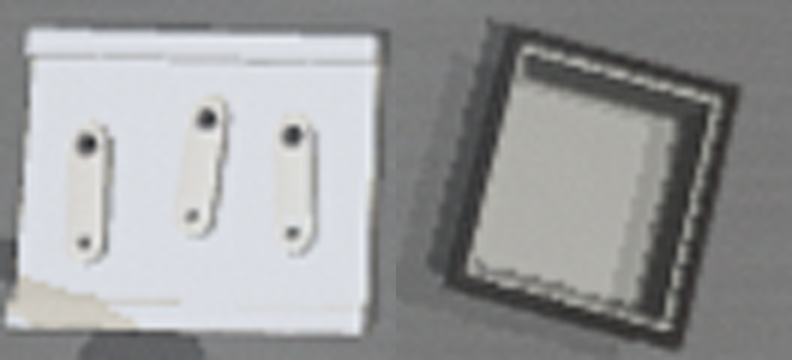

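```bash
python3 - <<'E'
from plant import bot
from h import *
m=bot.camera_model('top')
k=np.array([(515,30),(738,90),(680,345),(445,280)],float); k=(k-[396,0])/6+[369,187]
p=ray(m,k,80)[:,:2]; print('tub',p.round(1),p.mean(0),cv2.minAreaRect(p.astype(np.float32)))
k=np.array([(520,48),(718,100),(668,328),(472,262)],float); k=(k-[396,0])/6+[369,187]
p=ray(m,k,70)[:,:2]; print('rim',p.mean(0),cv2.minAreaRect(p.astype(np.float32)))
k=np.array([(87,143),(84,243),(207,119),(193,216),(292,135),(292,233)],float)/6+[198,197]
p=ray(m,k,52)[:,:2].reshape(3,2,2)
for a in p: d=a[0]-a[1]; print(a.mean(0),np.hypot(*d),np.degrees(np.arctan2(d[1],d[0])))
print(bot.get_obs()['joint_positions'], {k:bot.camera_model('wrist')[k] for k in('xyz','rotation')})
E
```

```text
tub [[ 525.2 -247.2]
 [ 491.5 -374.4]
 [ 346.  -334.9]
 [ 381.2 -203.7]] [ 435.98884601 -290.05010452] ((436.3828430175781, -289.05987548828125), (135.7958984375, 151.134033203125), 74.80883026123047)
rim [ 438.24600473 -292.45600136] ((436.4222412109375, -291.8167724609375), (117.4533462524414, 135.64926147460938), 75.53243255615234)
[394.69454714 356.74123987] 57.150080136863586 1.8520710809532022
[409.87685753 292.61146572] 56.00132621254599 -5.16255941138011
[400.88391633 239.85175881] 56.229580190987704 2.5571244632175474
[ 1.04697930e+00  3.42661359e-01  1.52491435e+00 -5.84882402e-06
  1.27537998e+00 -1.46018409e-01] {'xyz': array([116.09613237, 517.81094464, 383.82261088]), 'rotation': array([2.83011408e+00, 2.40892936e-03, 1.19348305e+00])}
```

>>> servo_tool --deltas '[[[0,0,0],[0,0,-7.8]],[[0,0,0],[0,0,-7.8]],[[0,0,0],[0,0,-7.8]],[[-0.033,-0.023,0],[0,0,0]],[[-0.033,-0.023,0],[0,0,0]],[[-0.033,-0.023,0],[0,0,0]],[[-0.033,-0.023,0],[0,0,0]],[[-0.033,-0.023,0],[0,0,0]],[[-0.033,-0.023,0],[0,0,0]],[[0,0,0],[0,0,0]],[[0,0,0],[0,0,0]]]' --fingers 0.52

```text
time: 1.48
tool_pos: [395.3, 356.1, 226.4]
tcp_rot: [-3.141, -0.001, -3.111]
contact_force: [-0.4, 0.2, 1.1]
grip_width: 47.5
finger_force: 0.0
```

```bash
python3 - <<'E'
from plant import bot
from h import *
import json
o=bot.get_obs(); m=bot.camera_model('wrist')
im=bot.capture('wrist')[:,:,::-1]; cv2.imwrite('pics/w1.png',im)
print(o['time'],o['tool_pos'],o['tcp_rot'],o['joint_positions'],m)
json.dump({k:m[k].tolist() for k in m},open('w1.json','w'))
print(proj(m,[[394.7,356.7,52],[409.9,292.6,52],[400.9,239.9,52],o['tool_pos']]))
E
```

```text
1.475 [395.27118957 356.13500335 226.35747405] [-3.14142773e+00 -1.13006134e-03 -3.11141238e+00] [ 5.88988668e-01  3.55790443e-01  1.50458748e+00  4.79099793e-04
  1.28226037e+00 -1.01212459e+00] {'mtx': array([[281.45276985,   0.        , 319.36880491],
       [  0.        , 281.45276985, 199.66215123],
       [  0.        ,   0.        ,   1.        ]]), 'xyz': array([312.1496366 , 352.92375932, 384.14263017]), 'rotation': array([2.83150210e+00, 1.54439260e-03, 1.60146487e+00])}
[[320.81608636 180.98359395]
 [268.24813844 191.43918258]
 [224.71456974 183.03816985]
 [320.81836349 249.44453286]]
```

View pics/w1.png

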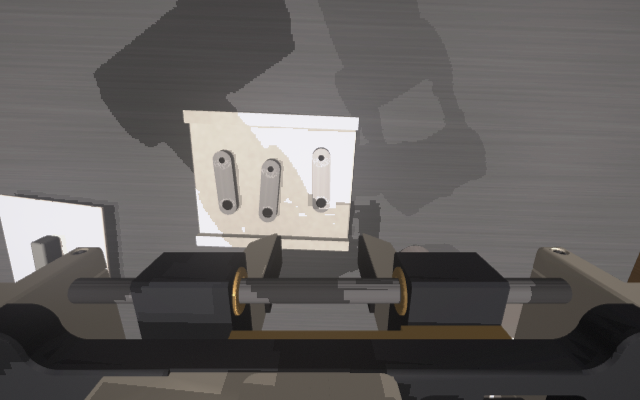

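Wrist view: the holes of A are at (321,157)/(321,203), of B at (270,169)/(267,213) and of C at (222,160)/(228,205). All three lie within 1 px of the top-view predictions.

```bash
cat >> h.py <<'E'
def go(x,y,z,yaw,o,turn_first=True):
    "needed tool-frame shift (mm, after the turn) and tool-z turn (deg)"
    p=o['tool_pos']; y0=np.degrees(o['tcp_rot'][2]); t=(yaw-y0+90)%180-90; a=np.radians(y0+t)
    d=np.array([x,y,z])-p
    print('turn',round(-t,2),'shift',(d[:2]@[np.cos(a),np.sin(a)]).round(1),(d[:2]@[np.sin(a),-np.cos(a)]).round(1),-d[2].round(1))
E
python3 - <<'E'
from plant import bot
from h import *
import json
m={k:np.array(v) for k,v in json.load(open('w1.json')).items()}
p=ray(m,[(321,203),(321,157),(267,213),(270,169),(228,205),(222,160)],52)[:,:2].reshape(3,2,2)
for a in p: d=a[0]-a[1]; print(a.mean(0),np.hypot(*d),np.degrees(np.arctan2(d[1],d[0])))
go(394.7,356.5,42.5,1.8,bot.get_obs())
E
```

```text
[394.20131704 356.90709331] 57.30294833949146 1.858504995110471
[410.02844085 292.86019033] 56.60511385790695 -5.127944263554478
[400.920382   240.33662227] 56.41998993006956 3.312792414763376
turn -0.02 shift 0.3 0.1 184.0
```

>>> servo_tool --deltas '[[[0,0,0.04],[0,0,0]],[[0,0,0.04],[0,0,0]],[[0,0,0.04],[0,0,0]],[[0,0,0.04],[0,0,0]],[[0,0,0.014],[0,0,0]],[[0,0,0.01],[0,0,0]],[[0,0,0],[0,0,0]]]'

```text
time: 2.4
tool_pos: [395.9, 356.6, 43.2]
tcp_rot: [3.141, 0.001, -3.111]
contact_force: [0.3, -0.0, -0.2]
grip_width: 47.9
finger_force: 0.0
```

>>> servo_tool --deltas '[[[0,0,0],[0,0,0]],[[0,0,0],[0,0,0]],[[0,0,0],[0,0,0]],[[0,0,0],[0,0,0]]]' --fingers 0.1

```text
time: 2.9
tool_pos: [396.1, 356.4, 43.3]
tcp_rot: [3.141, 0.001, -3.111]
contact_force: [0.1, 0.5, 4.3]
grip_width: 21.8
finger_force: 30.0
```

>>> servo_tool --deltas '[[[0,0,-0.02],[0,0,0]],[[0,0,-0.04],[0,0,0]],[[0,0,-0.04],[0,0,0]],[[0,0,-0.04],[0,0,0]]]'

```text
time: 3.4
tool_pos: [395.4, 355.8, 183.7]
tcp_rot: [-3.141, -0.001, -3.111]
contact_force: [1.2, 0.2, -0.9]
grip_width: 21.5
finger_force: 30.0
```

```bash
python3 - <<'E'
from plant import bot
from h import *
o=bot.get_obs(); print(o['joint_positions'],o['grip_width'],o['finger_force'])
a=np.radians(-15); n=np.array([-np.sin(a),np.cos(a)])
for s in(-18,18): print(np.array([436.2,-290.5])+s*n)
go(*(np.array([436.2,-290.5])+18*n),180,-15,o)
E
```

```text
[ 5.88622097e-01  3.93416512e-01  1.57134553e+00 -9.55344005e-05
  1.17767960e+00 -1.01269052e+00] 21.528594320076817 29.999405443668365
[ 431.54125719 -307.88666487]
[ 440.85874281 -273.11333513]
turn 16.75 shift -206.6 -595.7 3.7
```

>>> servo_tool --deltas '[[[0,0,0],[0,0,8.4]],[[0,0,0],[0,0,8.4]],[[-0.016,-0.046,0],[0,0,0]],[[-0.016,-0.046,0],[0,0,0]],[[-0.016,-0.046,0],[0,0,0]],[[-0.016,-0.046,0],[0,0,0]],[[-0.016,-0.046,0],[0,0,0]],[[-0.016,-0.046,0],[0,0,0]],[[-0.016,-0.046,0],[0,0,0]],[[-0.016,-0.046,0],[0,0,0]],[[-0.016,-0.046,0],[0,0,0]],[[-0.016,-0.046,0],[0,0,0]],[[-0.016,-0.046,0],[0,0,0]],[[-0.016,-0.046,0],[0,0,0]],[[-0.015,-0.044,0],[0,0,0]],[[0,0,-0.05],[0,0,0]],[[0,0,0],[0,0,0]],[[0,0,0],[0,0,0]]]'

```text
time: 5.65
tool_pos: [440.5, -272.7, 232.0]
tcp_rot: [3.141, -0.001, 2.879]
contact_force: [-0.0, -0.4, -2.1]
grip_width: 21.4
finger_force: 30.0
```

```bash
python3 - <<'E'
from plant import bot
from h import *
import json
o=bot.get_obs(); m=bot.camera_model('wrist')
im=bot.capture('wrist')[:,:,::-1]; cv2.imwrite('pics/w2.png',im)
print(o['time'],o['tool_pos'],o['tcp_rot'],o['joint_positions'],m['xyz'],m['rotation'])
json.dump({k:m[k].tolist() for k in m},open('w2.json','w'))
go(440.9,-273.1,24,-15,o)
E
```

```text
5.65 [ 440.49051172 -272.69649796  231.99930562] [ 3.14099128e+00 -1.09581053e-03  2.87907730e+00] [-7.02385720e-01  3.25828886e-01  1.53291614e+00  8.08069633e-05
  1.28409520e+00 -2.01068927e+00] [ 360.14971    -251.97994047  389.76784863] [2.83118177e+00 5.45502927e-04 1.30877394e+00]
turn -0.04 shift -0.5 -0.3 208.0
```

View pics/w2.png

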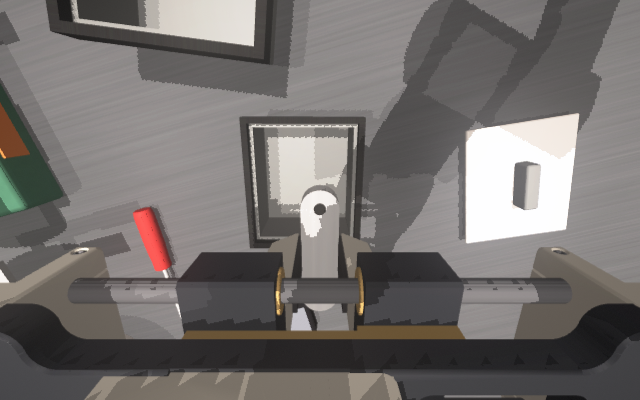

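Wrist view: the collar's outer corners are at (240,118), (366,117) and (250,247), with the fourth hidden behind the held arm. The lid's corners are at (466,129), (578,114), (568,230) and (466,242).

```bash
python3 - <<'E'
from h import *
import json
m={k:np.array(v) for k,v in json.load(open('w2.json')).items()}
p=ray(m,[(240,118),(366,117),(250,247)],80)[:,:2]; print(p, np.linalg.norm(p[0]-p[1]),np.linalg.norm(p[0]-p[2]),(p[1]+p[2])/2)
for a,b in((0,1),(0,2)): d=p[b]-p[a]; print(np.degrees(np.arctan2(d[1],d[0])))
p=ray(m,[(466,129),(578,114),(568,230),(466,242)],24)[:,:2]; print('lid',cv2.minAreaRect(p.astype(np.float32)))
c,s=np.cos(np.radians(-15.2)),np.sin(np.radians(-15.2))
print(proj(m,[[436.2+x*c-y*s,-291+x*s+y*c,80] for x,y in((-77,-67),(-77,67),(77,-67))]))
E
```

```text
[[ 346.74959403 -335.46641041]
 [ 380.26889432 -206.55670245]
 [ 492.81315842 -375.49380365]] 133.19630737364696 151.44885952732704 [ 436.54102637 -291.02525305]
75.42462800713469
-15.32515088497349
lid ((519.3460693359375, -17.174781799316406), (142.2912139892578, 163.07444763183594), 84.02667236328125)
[[239.21326643 115.69194273]
 [366.21136136 116.12633583]
 [249.76266417 247.15693933]]
```

>>> servo_tool --deltas '[[[0,0.0005,0.04],[0,0,0]],[[0,0,0.04],[0,0,0]],[[0,0,0.04],[0,0,0]],[[0,0,0.03],[0,0,0]],[[0,0,0.025],[0,0,0]],[[0,0,0.02],[0,0,0]],[[0,0,0.013],[0,0,0]],[[0,0,0],[0,0,0]]]'

```text
time: 6.7
tool_pos: [440.4, -271.8, 23.6]
tcp_rot: [3.14, -0.003, 2.879]
contact_force: [0.3, -0.0, -1.7]
grip_width: 21.8
finger_force: 30.0
```

>>> servo_tool --deltas '[[[0,0,0],[0,0,0]],[[0,0,0],[0,0,0]],[[0,0,0],[0,0,0]]]' --fingers 0.35

```text
time: 7.08
tool_pos: [441.4, -272.9, 25.4]
tcp_rot: [-3.141, 0.001, 2.879]
contact_force: [-0.2, 0.5, 0.7]
grip_width: 32.1
finger_force: 0.0
```

>>> servo_tool --deltas '[[[0,0,-0.02],[0,0,0]],[[0,0,-0.04],[0,0,0]],[[0,0,-0.04],[0,0,0]],[[0,0,-0.05],[0,0,0]]]'

```text
time: 7.58
tool_pos: [440.7, -272.4, 175.9]
tcp_rot: [3.141, -0.001, 2.879]
contact_force: [-0.0, 0.4, 1.4]
grip_width: 32.4
finger_force: 0.0
```

```bash
python3 - <<'E'
from plant import bot
from h import *
o=bot.get_obs();go(400.9,240.1,150,2.9,o)
E
```

```text
turn -17.95 shift 13.8 513.9 25.9
```

>>> servo_tool --deltas '[[[0,0,0],[0,0,-9]],[[0,0,0],[0,0,-9]],[[0.0013,0.0467,0],[0,0,0]],[[0.0013,0.0467,0],[0,0,0]],[[0.0013,0.0467,0],[0,0,0]],[[0.0013,0.0467,0],[0,0,0]],[[0.0013,0.0467,0],[0,0,0]],[[0.0013,0.0467,0],[0,0,0]],[[0.0013,0.0467,0],[0,0,0]],[[0.0013,0.0467,0],[0,0,0]],[[0.0013,0.0467,0],[0,0,0]],[[0.0013,0.0467,0],[0,0,0]],[[0.0013,0.0467,0],[0,0,0]],[[0,0,0],[0,0,0]],[[0,0,0],[0,0,0]]]' --fingers 0.37

```text
time: 9.45
tool_pos: [400.2, 239.3, 174.8]
tcp_rot: [-3.141, 0.0, -3.089]
contact_force: [0.1, -0.8, 0.7]
grip_width: 34.0
finger_force: 0.0
```

```bash
python3 - <<'E'
from plant import bot
from h import *
o=bot.get_obs();print(o['tool_pos'],o['grip_width']);go(400.9,240.1,42.5,2.9,o)
E
```

```text
[400.16758609 239.29186704 174.79487476] 34.00709581781271
turn 0.09 shift -0.8 0.8 132.3
```

>>> servo_tool --deltas '[[[0,0.0005,0.04],[0,0,0]],[[0,0,0.04],[0,0,0]],[[0,0,0.03],[0,0,0]],[[0,0,0.015],[0,0,0]],[[0,0,0.007],[0,0,0]],[[0,0,0],[0,0,0]],[[0,0,0],[0,0,0]]]'

```text
time: 10.32
tool_pos: [400.9, 240.0, 43.5]
tcp_rot: [3.141, 0.001, -3.091]
contact_force: [-0.0, 0.5, 0.5]
grip_width: 33.9
finger_force: 0.0
```

>>> servo_tool --deltas '[[[0,0,0],[0,0,0]],[[0,0,0],[0,0,0]],[[0,0,0],[0,0,0]],[[0,0,0],[0,0,0]]]' --fingers 0.1

```text
time: 10.82
tool_pos: [400.6, 240.2, 43.2]
tcp_rot: [3.141, 0.001, -3.09]
contact_force: [-1.7, -0.6, 4.8]
grip_width: 21.6
finger_force: 30.0
```

>>> servo_tool --deltas '[[[0,0,-0.02],[0,0,0]],[[0,0,-0.04],[0,0,0]],[[0,0,-0.04],[0,0,0]],[[0,0,-0.04],[0,0,0]]]'

```text
time: 11.32
tool_pos: [399.9, 240.0, 183.7]
tcp_rot: [-3.141, -0.001, -3.09]
contact_force: [0.0, 0.3, -2.0]
grip_width: 21.7
finger_force: 30.0
```

```bash
python3 - <<'E'
from plant import bot
from h import *
o=bot.get_obs(); go(431.9,-308.4,180,-15,o)
E
```

```text
turn 17.96 shift -172.9 -521.4 3.7
```

>>> servo_tool --deltas '[[[0,0,0],[0,0,9]],[[0,0,0],[0,0,9]],[[-0.0144,-0.0434,0],[0,0,0]],[[-0.0144,-0.0434,0],[0,0,0]],[[-0.0144,-0.0434,0],[0,0,0]],[[-0.0144,-0.0434,0],[0,0,0]],[[-0.0144,-0.0434,0],[0,0,0]],[[-0.0144,-0.0434,0],[0,0,0]],[[-0.0144,-0.0434,0],[0,0,0]],[[-0.0144,-0.0434,0],[0,0,0]],[[-0.0144,-0.0434,0],[0,0,0]],[[-0.0144,-0.0434,0],[0,0,0]],[[-0.0144,-0.0434,0],[0,0,0]],[[-0.0144,-0.0434,0],[0,0,0]],[[0,0,0],[0,0,0]],[[0,0,0],[0,0,0]]]'

```text
time: 13.32
tool_pos: [431.6, -307.0, 182.0]
tcp_rot: [3.14, -0.002, 2.879]
contact_force: [-0.6, 0.4, -1.0]
grip_width: 21.4
finger_force: 30.0
```

```bash
python3 - <<'E'
from plant import bot
from h import *
o=bot.get_obs(); print(o['tool_pos'],o['grip_width']); go(431.9,-308.4,25,-15,o)
E
```

```text
[ 431.55241853 -306.98609896  182.03363991] 21.448486552091925
turn -0.07 shift -0.7 -1.3 157.0
```

>>> servo_tool --deltas '[[[0,-0.0005,0.04],[0,0,0]],[[0,0,0.04],[0,0,0]],[[0,0,0.03],[0,0,0]],[[0,0,0.02],[0,0,0]],[[0,0,0.015],[0,0,0]],[[0,0,0.012],[0,0,0]],[[0,0,0],[0,0,0]]]'

```text
time: 14.2
tool_pos: [431.7, -307.7, 25.2]
tcp_rot: [3.141, -0.001, 2.879]
contact_force: [-0.3, 0.1, -0.4]
grip_width: 21.5
finger_force: 30.0
```

>>> servo_tool --deltas '[[[0,0,0],[0,0,0]],[[0,0,0],[0,0,0]],[[0,0,0],[0,0,0]]]' --fingers 0.35

```text
time: 14.58
tool_pos: [432.1, -308.5, 26.2]
tcp_rot: [-3.141, 0.001, 2.879]
contact_force: [-1.0, 0.8, -0.6]
grip_width: 32.0
finger_force: 0.0
```

>>> servo_tool --deltas '[[[0,0,-0.02],[0,0,0]],[[0,0,-0.04],[0,0,0]],[[0,0,-0.04],[0,0,0]],[[0,0,-0.05],[0,0,0]],[[0,0,-0.05],[0,0,0]],[[0.02,0.04,0],[0,0,0]],[[0.02,0.04,0],[0,0,0]],[[0.01,0.04,0],[0,0,0]],[[0,0.02,0],[0,0,0]],[[0,0,0],[0,0,0]]]'

```text
time: 15.82
tool_pos: [420.0, -159.1, 226.1]
tcp_rot: [-3.142, 0.001, 2.881]
contact_force: [-0.7, 0.0, -0.0]
grip_width: 32.0
finger_force: 0.0
```

```bash
python3 - <<'E'
from plant import bot
from h import *
import json
o=bot.get_obs(); m=bot.camera_model('wrist')
im=bot.capture('wrist')[:,:,::-1]; cv2.imwrite('pics/w3.png',im)
print(o['time'],o['tool_pos'],o['tcp_rot'])
json.dump({k:m[k].tolist() for k in m},open('w3.json','w'))
a=np.radians(-6);c,s=np.cos(a),np.sin(a)
print(proj(m,[[520+x*c-y*s,-16.6+x*s+y*c,50] for x,y in((-30,-9),(-30,9),(30,9),(30,-9))]))
go(520,-16.6,150,-6,o)
E
```

```text
15.825 [ 420.04022951 -159.05286805  226.147097  ] [-3.14150386e+00  8.30677772e-04  2.88125624e+00]
[[439.81650682 205.19317896]
 [454.34042684 203.09553876]
 [454.75152613 245.82798491]
 [440.93944591 247.72168632]]
turn -8.92 shift -84.5 152.1 76.1
```

View pics/w3.png

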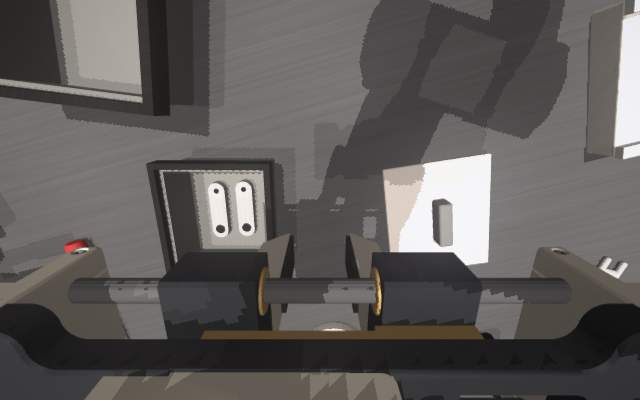

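Both arms lie in the tub (about (218,208) and (246,208)). The lid handle is where I predicted, around (446,224).

>>> servo_tool --deltas '[[[0,0,0],[0,0,-9]],[[-0.0211,0.038,0],[0,0,0]],[[-0.0211,0.038,0],[0,0,0]],[[-0.0211,0.038,0],[0,0,0]],[[-0.0212,0.038,0],[0,0,0]],[[0,0,0.04],[0,0,0]],[[0,0,0.04],[0,0,0]],[[0,0,0.04],[0,0,0]],[[0,0,0],[0,0,0]],[[0,0,0],[0,0,0]]]' --fingers 0.5

```text
time: 17.12
tool_pos: [521.0, -18.6, 107.0]
tcp_rot: [-3.141, 0.002, 3.035]
contact_force: [-0.4, 0.2, 0.8]
grip_width: 45.7
finger_force: 0.0
```

```bash
python3 - <<'E'
from plant import bot
from h import *
o=bot.get_obs(); print(o['tool_pos'],o['grip_width']); go(520,-16.6,27.5,-6,o)
E
```

```text
[521.00569323 -18.60641956 106.96846856] 45.73645876441446
turn -0.09 shift 1.2 1.9 79.5
```

>>> servo_tool --deltas '[[[0.001,0.0015,0.03],[0,0,0]],[[0,0,0.025],[0,0,0]],[[0,0,0.015],[0,0,0]],[[0,0,0.009],[0,0,0]],[[0,0,0],[0,0,0]],[[0,0,0],[0,0,0]]]'

```text
time: 17.88
tool_pos: [519.8, -16.3, 27.5]
tcp_rot: [-3.142, 0.002, 3.036]
contact_force: [0.1, -0.3, 0.9]
grip_width: 45.8
finger_force: 0.0
```

>>> servo_tool --deltas '[[[0,0,0],[0,0,0]],[[0,0,0],[0,0,0]],[[0,0,0],[0,0,0]],[[0,0,0],[0,0,0]]]' --fingers 0.08

```text
time: 18.38
tool_pos: [519.2, -16.2, 26.8]
tcp_rot: [3.142, 0.0, 3.036]
contact_force: [0.5, -0.3, 1.8]
grip_width: 17.9
finger_force: 30.0
```

>>> servo_tool --deltas '[[[0,0,-0.01],[0,0,0]],[[0,0,-0.03],[0,0,0]],[[0,0,-0.03],[0,0,0]],[[0,0,-0.03],[0,0,0]],[[0,0,-0.03],[0,0,0]],[[0,0,0],[0,0,0]]]'

```text
time: 19.12
tool_pos: [520.4, -16.4, 159.0]
tcp_rot: [-3.141, 0.005, 3.036]
contact_force: [0.5, -0.4, -2.3]
grip_width: 18.0
finger_force: 30.0
```

```bash
python3 - <<'E'
from plant import bot
from h import *
o=bot.get_obs(); print(o['tool_pos'],o['grip_width'],o['finger_force']); go(436.4,-291,130,-15.1,o)
cv2.imwrite('pics/s2.png',cv2.resize(bot.capture('side')[120:320,230:480,::-1],None,fx=3,fy=3))
E
```

```text
[520.38943626 -16.35262469 159.03867855] 17.994181416975074 29.99972641468048
turn 9.06 shift 9.5 -287.0 29.0
```

View pics/s2.png

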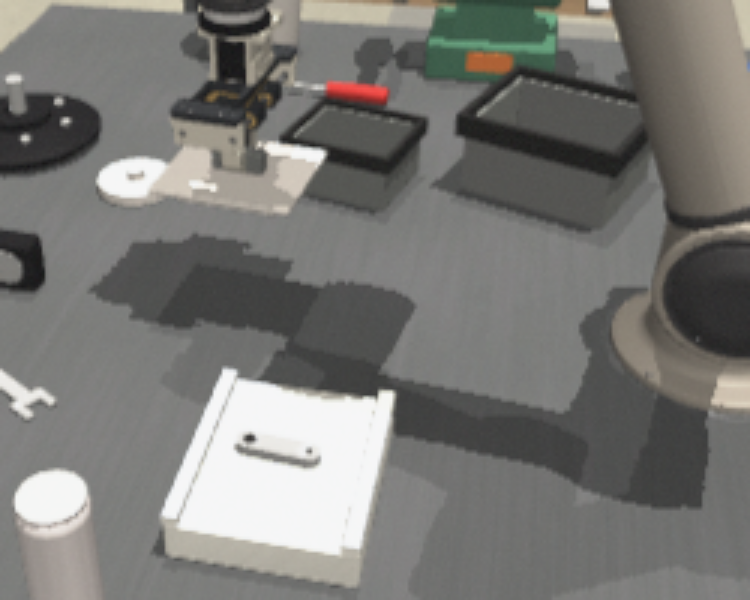

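The lid is held level by its handle, and the third arm is still on the foam (around (277,449)).

>>> servo_tool --deltas '[[[0,0,0],[0,0,4.5]],[[0,0,0],[0,0,4.5]],[[0.001,-0.022,0],[0,0,0]],[[0.001,-0.035,0],[0,0,0]],[[0.001,-0.035,0],[0,0,0]],[[0.001,-0.035,0],[0,0,0]],[[0.001,-0.035,0],[0,0,0]],[[0.001,-0.035,0],[0,0,0]],[[0.001,-0.035,0],[0,0,0]],[[0.001,-0.035,0],[0,0,0]],[[0.001,-0.02,0],[0,0,0]],[[0,0,0],[0,0,0]],[[0,0,0],[0,0,0]]]'

```text
time: 20.8
tool_pos: [435.9, -289.9, 156.2]
tcp_rot: [3.14, -0.001, 2.879]
contact_force: [0.6, -0.1, -3.1]
grip_width: 18.2
finger_force: 30.0
```

```bash
python3 - <<'E'
from plant import bot
from h import *
o=bot.get_obs(); m=bot.camera_model('wrist')
cv2.imwrite('pics/w4.png',bot.capture('wrist')[:,:,::-1])
print(o['tool_pos'],o['tcp_rot'],o['grip_width'],o['finger_force']); go(436.4,-291,89,-15.1,o)
z=o['tool_pos'][2]-27+24
a=o['tcp_rot'][2]+np.pi;c,s=np.cos(a),np.sin(a)
print(proj(m,[[o['tool_pos'][0]+x*c-y*s,o['tool_pos'][1]+x*s+y*c,z] for x,y in((-80,-70),(-80,70))]))
c,s=np.cos(np.radians(-15.2)),np.sin(np.radians(-15.2))
print(proj(m,[[436.4+x*c-y*s,-291+x*s+y*c,80] for x,y in((-77,-67),(-77,67))]))
E
```

```text
[ 435.90050815 -289.91526117  156.15006005] [ 3.14040665e+00 -1.09196473e-03  2.87931723e+00] 18.195443054810575 29.999751448631287
turn 0.07 shift -0.8 -0.9 67.2
[[193.16925084 114.98834226]
 [449.03876214 115.11396649]]
[[235.79183159 117.90239038]
 [403.56026535 118.51080207]]
```

View pics/w4.png

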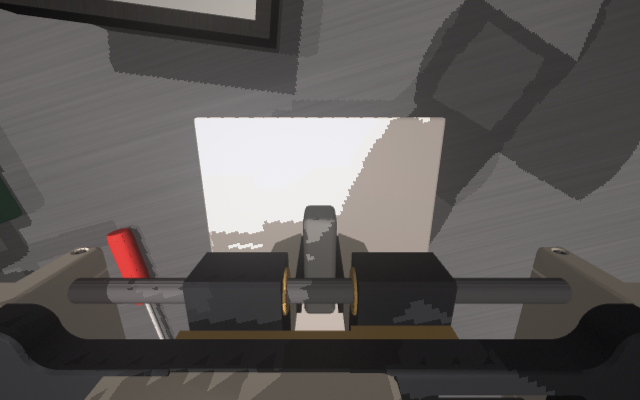

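The lid is above the tub, square with it, its near corners at (194,118) and (445,118), within 4 px of prediction. Lowering now.

>>> servo_tool --deltas '[[[-0.0005,-0.0005,0.015],[0,0,0]],[[0,0,0.02],[0,0,0]],[[0,0,0.012],[0,0,0]],[[0,0,0.006],[0,0,0]],[[0,0,0.004],[0,0,0]],[[0,0,0.003],[0,0,0]],[[0,0,0],[0,0,0]],[[0,0,0],[0,0,0]]]'

```text
time: 21.85
tool_pos: [436.4, -291.7, 97.0]
tcp_rot: [-3.141, 0.001, 2.879]
contact_force: [-0.3, -0.1, -2.6]
grip_width: 18.0
finger_force: 30.0
```

>>> servo_tool --deltas '[[[0,0,0.001],[0,0,0]],[[0,0,0.001],[0,0,0]],[[0,0,0.001],[0,0,0]],[[0,0,0.001],[0,0,0]],[[0,0,0.001],[0,0,0]],[[0,0,0.001],[0,0,0]],[[0,0,0],[0,0,0]]]'

```text
time: 22.72
tool_pos: [436.3, -291.6, 90.6]
tcp_rot: [3.141, -0.0, 2.879]
contact_force: [0.2, -0.2, -2.3]
grip_width: 18.0
finger_force: 30.0
```

>>> servo_tool --deltas '[[[0,0,0.001],[0,0,0]],[[0,0,0.001],[0,0,0]],[[0,0,0.001],[0,0,0]],[[0,0,0.001],[0,0,0]],[[0,0,0],[0,0,0]]]'

```text
time: 23.35
tool_pos: [436.3, -291.6, 87.6]
tcp_rot: [-3.141, 0.001, 2.879]
contact_force: [-2.3, 1.6, 5.6]
grip_width: 17.9
finger_force: 30.0
```

>>> servo_tool --deltas '[[[0,0,0.001],[0,0,0]],[[0,0,0.001],[0,0,0]],[[0,0,0.001],[0,0,0]],[[0,0,0.001],[0,0,0]],[[0,0,0.001],[0,0,0]],[[0,0,0.001],[0,0,0]],[[0,0,0.001],[0,0,0]],[[0,0,0],[0,0,0]]]'

```text
time: 24.35
tool_pos: [436.3, -291.6, 80.6]
tcp_rot: [-3.141, 0.001, 2.879]
contact_force: [-2.1, 3.0, 6.9]
grip_width: 17.7
finger_force: 30.0
```

>>> servo_tool --deltas '[[[0,0,0.001],[0,0,0]],[[0,0,0.001],[0,0,0]],[[0,0,0.001],[0,0,0]],[[0,0,0.001],[0,0,0]],[[0,0,0],[0,0,0]]]'

```text
time: 24.98
tool_pos: [436.4, -291.7, 78.8]
tcp_rot: [-3.141, 0.002, 2.879]
contact_force: [-8.6, 5.8, 26.1]
grip_width: 17.6
finger_force: 30.0
```

The hard stop came at the expected height. I'll release, then press on the handle's top with shut fingers to confirm.

>>> servo_tool --deltas '[[[0,0,-0.0015],[0,0,0]],[[0,0,0],[0,0,0]]]'

```text
time: 25.22
tool_pos: [436.4, -291.6, 78.8]
tcp_rot: [-3.141, 0.001, 2.879]
contact_force: [-3.3, 2.9, 12.9]
grip_width: 17.8
finger_force: 30.0
```

>>> servo_tool --deltas '[[[0,0,0],[0,0,0]],[[0,0,0],[0,0,0]],[[0,0,0],[0,0,0]]]' --fingers 0.4

```text
time: 25.6
tool_pos: [436.3, -291.6, 77.0]
tcp_rot: [3.141, -0.0, 2.879]
contact_force: [0.3, -0.6, -0.5]
grip_width: 36.6
finger_force: 0.0
```

>>> servo_tool --deltas '[[[0,0,-0.01],[0,0,0]],[[0,0,-0.02],[0,0,0]],[[0,0,-0.015],[0,0,0]],[[0,0,0],[0,0,0]]]'

```text
time: 26.1
tool_pos: [436.9, -292.2, 123.6]
tcp_rot: [-3.14, 0.003, 2.879]
contact_force: [0.2, 0.7, 0.3]
grip_width: 36.6
finger_force: 0.0
```

>>> servo_tool --deltas '[[[0,0,0],[0,0,0]],[[0,0,0],[0,0,0]],[[0,0,0],[0,0,0]],[[0,0,0],[0,0,0]],[[0,0,0],[0,0,0]]]' --fingers 0

```text
time: 26.72
tool_pos: [436.2, -291.6, 122.1]
tcp_rot: [3.141, -0.0, 2.879]
contact_force: [-0.4, 0.6, -0.2]
grip_width: 0.4
finger_force: 0.0
```

Now press down to about 102, in small steps.

>>> servo_tool --deltas '[[[0,0,0.008],[0,0,0]],[[0,0,0.006],[0,0,0]],[[0,0,0.003],[0,0,0]],[[0,0,0.0015],[0,0,0]],[[0,0,0.0015],[0,0,0]],[[0,0,0.001],[0,0,0]],[[0,0,0],[0,0,0]]]'

```text
time: 27.6
tool_pos: [436.4, -291.7, 102.2]
tcp_rot: [-3.141, 0.001, 2.879]
contact_force: [-2.2, 1.2, 7.9]
grip_width: 0.1
finger_force: 3.9
```

>>> servo_tool --deltas '[[[0,0,0.001],[0,0,0]],[[0,0,0.001],[0,0,0]],[[0,0,0.001],[0,0,0]],[[0,0,0],[0,0,0]]]'

```text
time: 28.1
tool_pos: [436.5, -291.7, 102.1]
tcp_rot: [-3.14, 0.002, 2.879]
contact_force: [-9.1, 7.3, 30.9]
grip_width: 0.7
finger_force: 15.7
```

It stops hard at 102.1 mm (expected 102) under 31 N. Retreating for a last look.

>>> servo_tool --deltas '[[[0,0,-0.005],[0,0,0]],[[0,0,-0.03],[0,0,0]],[[0,0,-0.04],[0,0,0]],[[0,0,-0.05],[0,0,0]],[[0,0.04,-0.02],[0,0,0]],[[0,0.04,0],[0,0,0]],[[0,0.04,0],[0,0,0]],[[0,0.03,0],[0,0,0]],[[0,0,0],[0,0,0]],[[0,0,0],[0,0,0]]]'

```text
time: 29.35
tool_pos: [475.2, -147.3, 243.2]
tcp_rot: [-3.141, 0.0, 2.879]
contact_force: [0.4, 0.7, -0.1]
grip_width: 0.6
finger_force: 0.0
```

```bash
python3 - <<'E'
from plant import bot
from h import *
a=bot.capture('wrist')[100:300,90:390,::-1]; b=bot.capture('side')[130:290,280:420,::-1]
m=bot.camera_model('wrist');c,s=np.cos(np.radians(-15.2)),np.sin(np.radians(-15.2))
print(proj(m,[[436.4+x*c-y*s,-291+x*s+y*c,76] for x,y in((-80,-70),(-80,70),(80,-70),(80,70))])-[90,100])
cv2.imwrite('pics/end.png',np.hstack([cv2.resize(a,(450,300)),cv2.resize(b,(262,300))]))
E
```

```text
[[ 32.47457485  11.8628853 ]
 [159.41384707  12.13666514]
 [ 59.08188415 143.11377445]
 [168.70439187 143.38453861]]
```

View pics/end.png

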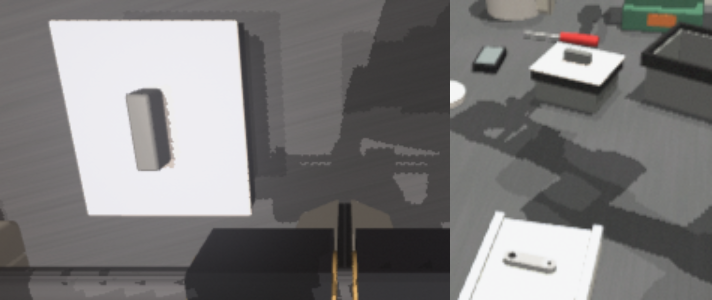

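The final view shows the lid's corners at (50,21), (238,21), (88,214) and (250,214), against a prediction of (49,18), (239,18), (89,215) and (253,215). The lid is home and level, and one arm is left on the foam.

```bash
python3 -c "
from plant import bot
print(bot.close_job())"
```

```text
the job is handed in; nothing more can be done
None
```

I handed the job in at about 29 s: two torque arms are in the tub, the third is on the foam, and the lid stopped hard at the fully-home height under a 31 N press; no verdict came back.

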